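Slide the drip tray home under the draining rack

TASK

The drip tray has been left lying crooked on the worktop in front of the draining rack. Push it with your fingertips, flat along the worktop, in under the low bar at the rack's open end and on until it is fully home against the stop at the back. Do not pick the tray up or tip it, do not shove the rack out of its place, and leave everything else on the worktop alone.

Things in the scene. Friction and masses are not known exactly. Their poses are not given: they have to be found in the camera images.
- tray: Grey plastic drip tray, open on top, loose: 262 mm long (x), 160 wide (y), 25 tall, corners cut at 45 degrees by 18 mm, walls and floor 4 mm thick, 0.25 to 0.5 kg. Origin: centre of its underside, z up. Its +x end goes in first. Starts wholly outside the rack, 20 to 80 mm in front of its mouth, up to 30 mm off to a side and turned up to 0.3 rad.
- rack: Steel draining rack, 263 x 194 mm, 4 kg, loose: slips if pushed over about 18 N. Plates stand in its rear half, tops 215 mm up; nothing in the first 110 mm behind the mouth is over 100 mm high. Origin on the worktop, midway between the side runners. The tray goes in along +x; when home its origin and axes meet the rack's, its outer end 9 mm proud of the mouth. Free width between legs and runners 174 mm.
- rack_mouth (a point): Middle of the underside of the low bar across the rack's mouth, 30 mm above the worktop, at x = -117 mm in the rack's frame. The bar is a 10 mm tube between two legs of 10 mm tube; a second bar above it has its top 63 mm above the worktop. Their outer faces lie at x = -122 mm.
- rack_stop (a point): Middle of the inner face of the stop bar across the back of the rack, 14 mm above the worktop, at x = +131 mm in the rack's frame; the tray's leading end wall touches it when home.
- tumbler: Glass tumbler standing upright, 74 mm across, 110 mm tall; origin at the centre of its foot. Not to be disturbed.
- caddy: Empty square steel cutlery caddy, 85 x 85 mm, 120 mm tall; origin at the centre of its underside. Not to be disturbed.
- soap: Amber hand-soap pump bottle, 73 mm across, 165 mm tall; origin at the centre of its underside. Not to be disturbed.
- mesh_filter: Mesh filter cylinder lying on its side along its x axis, 80 mm across, about 120 mm long; origin on the worktop below its middle. Not to be disturbed.
- brush: Wooden dish brush, head with bristles down at the origin (54 mm across, 35 mm tall), handle running 205 mm to its -x along the worktop. Not to be disturbed.
- tub: White plastic storage tub, 140 x 190 mm, 85 mm tall, with a lid hinged along its +x rim and standing ajar (up to about 190 mm high); origin at the centre of its underside. Not to be disturbed.

How it is judged (in metres and radians):
On the way:
1. the tray's leading end has gone in under the low bar, the tray lying flat on the worktop (x of tray in the frame of rack above -0.23 m and angle between tray's own z axis and vertical below 0.04 rad and height (world z) of tray below 0.005 m), for 0.1 s.
At the end, for the whole second after the job is handed in: The tray lies flat and still on the worktop under the rack, fully home: within 7 mm of the stop, between the runners (within 14 mm of the middle) and in line with the rack (within 0.09 rad); the rack within 15 mm and all bystanders within 20 mm of where they started (x of tray in the frame of rack between -0.007 and 0.006 m and y of tray in the frame of rack between -0.014 and 0.014 m and angle between the x axis of tray and the x axis of rack, either way round below 0.09 rad and angle between tray's own z axis and vertical below 0.04 rad and height (world z) of tray below 0.004 m and linear speed of tray below 0.02 m/s and distance of rack from where it was at the start of the episode below 0.015 m and distance of each of tumbler, caddy, soap, mesh_filter, brush, tub from where it was at the start of the episode below 0.02 m); the robot touches nothing.
It fails at once if the tray is lifted off the worktop (height (world z) of tray above 0.01 m).
It fails at once if the tray is tipped (angle between tray's own z axis and vertical above 0.1 rad).
It fails at once if the rack is shoved out of its place (distance of rack from where it was at the start of the episode above 0.015 m).
It fails at once if something else on the worktop is knocked or moved (distance of any of tumbler, caddy, soap, mesh_filter, brush, tub from where it was at the start of the episode above 0.02 m).
It fails at once if the tumbler, the caddy or the soap bottle is tipped (angle between any of tumbler, caddy, soap's own z axis and vertical above 0.3 rad).
It also fails if it takes over 72 s, if anything falls off the work surface, if the arm or the gripper's body presses on something with over 40 N, if the wrist force passes 120 N, or if a joint passes its speed limit or range.

ROBOT

A 6-joint arm with a two-finger parallel gripper is mounted at the origin on the work surface. World frame = base frame: x ahead of the robot, y to its left, z up, the work surface at z = 0. Lengths are in mm, angles in rad, forces in N, time in s.
With the tool pointing down it reaches from about 350 to 975 mm from the base axis. Payload 7.1 kg.
Tool frame: the origin (TCP) lies at the very end of the fingers, on their centre line; the grasp point (between the pads) lies 19 mm behind it; z points along the fingers, x is the direction in which the jaws open and shut, and the axes are right-handed (so a half turn about z gives the same grasp; the last joint's range is limited). The gripper opens to 88 mm and grips with 3 to 60 N. Pads are 20 mm wide; open, the fingers measure 115 mm over their backs; the gripper's body (75 mm by 178 mm) begins 61 mm behind the grasp point.
Start: joints at [-1.145, 0.423, 1.63, -0, 1.089, -0.019], TCP at [268.938, -564.161, 222.675] pointing down, gripper open.
Joint ranges: [-3, 3], [-0.9, 2.11], [0.09, 2.58], [-1.31, 4.45], [0.11, 2.69], [-2.54, 2.54]. Speed limits (rad/s): [2.39, 2.39, 3.01, 3.14, 3.14, 3.14].

INTERFACE

Orientations are given as a rotation vector (axis times angle).
In Python, from workcell import * gives the robot as it stands.
- The arm moves only by the tool arm_command, never from a script. Its argument "increments" is a list of rows, each a list of 2 entries, a list of its own where there are three numbers: the shift along the tool's x, y, z in cm, then the turn about the tool's z in degrees. In form: [[[dx, dy, dz], turn], ...]. A call has 1 to 20 rows; each row shifts and turns the pose as measured when the row begins, along the tool's axes as they then stand; what a row does not reach is not made up. A row lasts 1/10 s, in which the tool goes at most 50 mm and 8.59 degrees, less where a joint would pass 70% of its speed; a pose out of reach is approached as far as the arm can. A call is refused whole if a number of a shift passes 5 or a number of a turn 8.59, either way. A call with a gripper value outside its range is refused whole. "gripper" is the opening, from 0 (shut) to 1 (fully open), set as the call begins (left out, the last holds). The fingers move at their own pace and stop on an object; the grip force is fixed at half the most. Time passes only in rows, so rows that do not move let the fingers close. It gives the time, the measured TCP pose, the force and the opening at its end, in the units of the state.
- get_obs(): the state, without advancing time (a new reading comes with each control period).
- get_image(name): name is "scene" or "top" or "wrist"; returns the picture (384x512x3 uint8, red, green, blue); there is no depth.
- camera_params(name): a dict with "K" (3x3 intrinsics, pixels), "k1" (the pictures are not rectified: a ray, as slopes to the right and down, at radius r is drawn at 1 + k1 r^2 times it, then the intrinsics apply), "rvec" (rotation vector, rad) and "tvec" (3), from world to camera coordinates, as OpenCV has them; the wrist camera has in their place "T_tool_cam" (4x4, takes a point from camera to tool coordinates, whose origin is the TCP and whose axes are the tool frame's). Camera axes: x right, y down, z forward; pixel columns grow to the right and rows downward; lengths in mm; the calibration is good to about 2 mm. A picture is of the moment at which its call begins: read the wrist's pose just before it. camera_params takes no time and is no camera call.
- close_job(): hands the job in, once; it reports no verdict.
The state is a dict: "t": time; "qpos": joint angles; "qvel": joint speeds; "joint_torque": joint torques, N m; "ee_pos": TCP position; "orientation": TCP orientation; "ft_force": force on the tool from outside, world axes, zero at the start; "moment": the same for the moment, N m; "width": finger opening in mm.
Only numpy, scipy, OpenCV 4.12 (cv2) and the standard library are available. Lean on these libraries where they do the work, as an engineer would, in place of code of your own. Each camera call takes 0.05 s, during which the arm holds its last target.

## Working session

There is one attempt and no reset: what is moved stays moved. The work goes in short steps, Python scripts to look and compute and a tool call to move; the robot and the scene stay as the last step left them, time stands still between calls to the robot, and variables do not carry over. Pictures are saved under pics/ and viewed, and the job is handed in when it is done.

Besides the shell and the picture viewer there is one more tool, called after "Call:" as name(argument=value, ...) on one line, values as JSON. arm_command: Moves the arm, as the interface text tells. Its arguments: {"type":"object","properties":{"increments":{"type":"array","items":{"type":"array"}},"gripper":{"type":"number"}},"required":["increments"]}

```bash
ls; mkdir -p pics; python3 - <<'E'
from workcell import *
import cv2
print(get_obs())
for n in ["scene","top","wrist"]:
    im=get_image(n); cv2.imwrite(f"pics/{n}0.png",im[:,:,::-1]); print(n,camera_params(n))
E
```

```text
pics
{'t': 0.0, 'qpos': array([-1.14499210e+00,  4.23838280e-01,  1.63067007e+00,  1.15006373e-05,
        1.08860419e+00, -1.90064986e-02]), 'qvel': array([ 5.97181832e-04, -1.85387052e-04,  6.59816345e-05, -2.24209516e-03,
        3.30327580e-04, -8.45413155e-04]), 'joint_torque': array([ 1.36408031e-03, -5.44611669e+01, -2.73668075e+01,  6.45460468e-02,
        2.26622843e-02, -1.29731616e-04]), 'ee_pos': array([ 268.72515845, -563.67221777,  221.91112921]), 'orientation': array([-2.65600549e+00,  1.67628551e+00,  1.98504716e-03]), 'ft_force': array([-0.15814631, -0.55419155,  0.11391669]), 'moment': array([-0.01069085, -0.00836572,  0.03473887]), 'width': 87.86006528030143}
scene {'K': array([[350.23986335,   0.        , 252.82587052],
       [  0.        , 350.23986335, 194.44086341],
       [  0.        ,   0.        ,   1.        ]]), 'k1': -0.07605358252561836, 'rvec': array([ 1.4766639 ,  2.25912878, -0.76946275]), 'tvec': array([ 230.92345678, -378.98462919, 1633.95288652])}
top {'K': array([[358.55090962,   0.        , 254.91962762],
       [  0.        , 358.55090962, 189.53561124],
       [  0.        ,   0.        ,   1.        ]]), 'k1': -0.02026261721321093, 'rvec': array([ 2.12382201, -2.17437519,  0.10489836]), 'tvec': array([  24.31776796,  563.26415762, 1131.83370681])}
wrist {'K': array([[293.74032656,   0.        , 256.21445028],
       [  0.        , 293.74032656, 189.74883288],
       [  0.        ,   0.        ,   1.        ]]), 'k1': -0.05301021077020258, 'T_tool_cam': array([[ 9.99998504e-01, -1.51752087e-03, -8.30321592e-04,
         9.50884065e-02],
       [ 1.69423748e-03,  9.56083738e-01,  2.93088749e-01,
        -7.94339846e+01],
       [ 3.49088677e-04, -2.93089717e-01,  9.56084879e-01,
        -1.61023364e+02],
       [ 0.00000000e+00,  0.00000000e+00,  0.00000000e+00,
         1.00000000e+00]])}
```

View pics/top0.png

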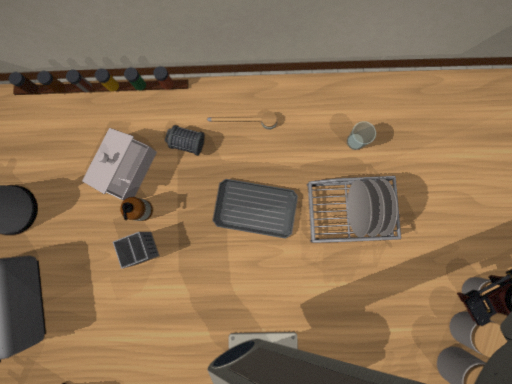

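View pics/scene0.png

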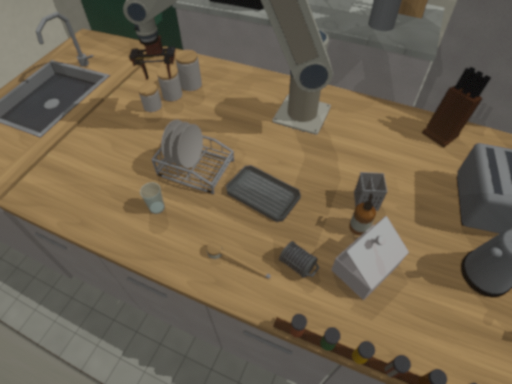

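View pics/wrist0.png

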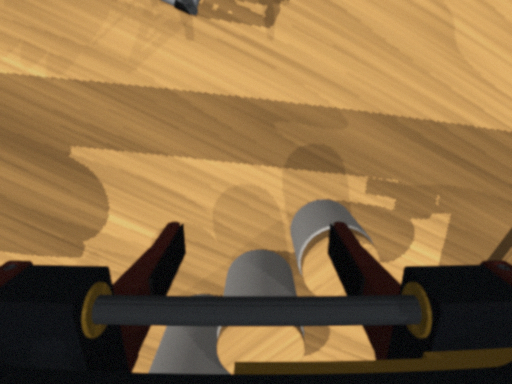

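The top view shows the tray at pixels (215–298, 180–238) and the rack to its right, mouth at column ~310. Image right is world −y. Next I'll enlarge that area.

```bash
cat > h.py <<'E'
import numpy as np, cv2
from workcell import *
def cam(n):
    p=camera_params(n); R=cv2.Rodrigues(np.array(p['rvec']))[0]; return p,R,np.array(p['tvec'])
def unproj(n,uv,z):
    p,R,t=cam(n); K=p['K']; uv=np.atleast_2d(np.array(uv,float))
    s=cv2.undistortPoints(uv.reshape(-1,1,2),K,np.array([p['k1'],0,0,0.])).reshape(-1,2)
    d=np.c_[s,np.ones(len(s))]@R; c=-R.T@t
    return c+d*((np.asarray(z)-c[2])/d[:,2])[:,None]
def proj(n,P):
    p,R,t=cam(n); 
    return cv2.projectPoints(np.atleast_2d(np.array(P,float)),R,t,p['K'],np.array([p['k1'],0,0,0.]))[0].reshape(-1,2)
E
python3 - <<'E'
import cv2
im=cv2.imread('pics/top0.png'); c=im[165:255,200:410]
cv2.imwrite('pics/t0z.png',cv2.resize(c,None,fx=3.8,fy=3.8,interpolation=cv2.INTER_CUBIC))
im=cv2.imread('pics/scene0.png'); c=im[110:230,145:310]
cv2.imwrite('pics/s0z.png',cv2.resize(c,None,fx=4.5,fy=4.5,interpolation=cv2.INTER_CUBIC))
E
```

```text
(no output)
```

View pics/t0z.png

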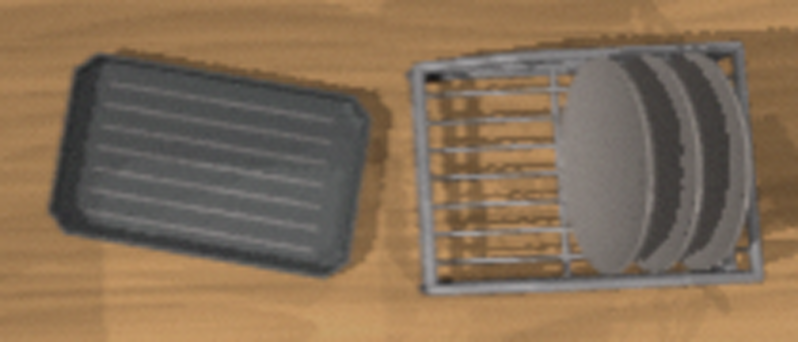

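View pics/s0z.png

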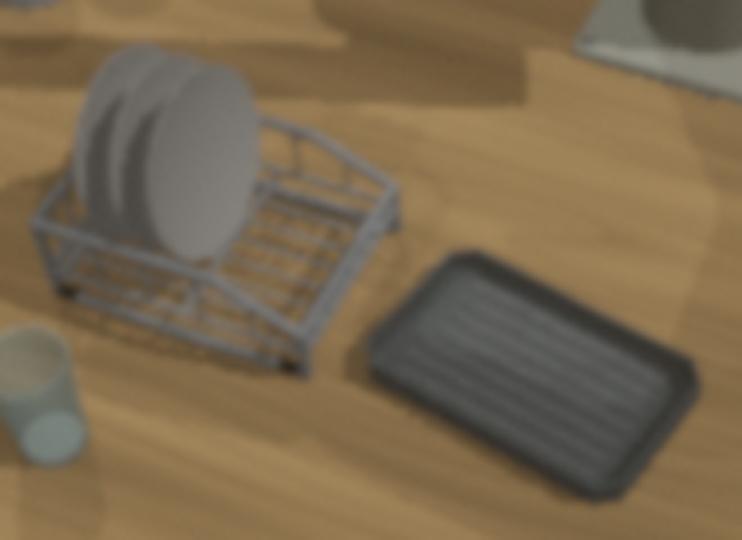

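The crops show the tray yawed about 10°, with its −x end at crop column ~65. The upper bar at the rack mouth runs from crop (415,65) to (430,290). Next I'll compute both poses.

```bash
cat >> h.py <<'E'
def tray(im,n='top',zz=25,box=None,dbg=None):
    hsv=cv2.cvtColor(im,cv2.COLOR_RGB2HSV)
    m=((hsv[...,1]<75)&(hsv[...,2]<110)).astype(np.uint8)*255
    k=np.zeros_like(m); x0,y0,x1,y1=box; k[y0:y1,x0:x1]=1; m=m*k
    m=cv2.morphologyEx(m,cv2.MORPH_OPEN,np.ones((3,3)))
    cs=cv2.findContours(m,cv2.RETR_EXTERNAL,cv2.CHAIN_APPROX_NONE)[0]
    c=max(cs,key=cv2.contourArea).reshape(-1,2)
    if dbg:
        o=im[:,:,::-1].copy(); o[c[:,1],c[:,0]]=(0,0,255)
        cv2.imwrite(dbg,cv2.resize(o[y0:y1,x0:x1],None,fx=5,fy=5,interpolation=cv2.INTER_NEAREST))
    return unproj(n,c,zz), c
E
python3 - <<'E'
from h import *
im=cv2.imread('pics/top0.png')[:,:,::-1].copy()
P,c=tray(im,box=(205,170,303,245),dbg='pics/m0.png')
r=cv2.minAreaRect(P[:,:2].astype(np.float32)); print(r, cv2.boxPoints(r).round(1).tolist())
f=3.8
def cr(p): return [(p[0]+.5)/f+200-.5,(p[1]+.5)/f+165-.5]
pts={'mouthTopCornerFar':((413,65),58),'mouthNear':((428,290),58),'rearFar':((743,43),80),'rearNear':((762,280),80)}
for k,(p,z) in pts.items(): print(k,unproj('top',[cr(p)],z)[0].round(1))
p,R,t=cam('top'); print('cam',-R.T@t); p,R,t=cam('scene'); print(-R.T@t)
f=4.5
def cs(p): return [(p[0]+.5)/f+145-.5,(p[1]+.5)/f+110-.5]
for k,p,z in [('mouth far (low) ',(305,345),58),('mouth near',(393,188),58),('rear far',(38,220),58),('far foot',(305,372),0),('near foot',(397,225),0)]:
    print(k,unproj('scene',[cs(p)],z)[0].round(1))
E
```

```text
((505.2390441894531, 12.56915283203125), (260.53936767578125, 158.97171020507812), 79.00601196289062) [[402.3999938964844, -100.19999694824219], [558.4000244140625, -130.5], [608.0999755859375, 125.30000305175781], [452.1000061035156, 155.60000610351562]]
mouthTopCornerFar [ 581.5 -159.9   58. ]
mouthNear [ 394.7 -164.8   58. ]
rearFar [ 589.9 -428.    80. ]
rearNear [ 397.  -430.2   80. ]
cam [ 424.21414687  -13.09396735 1191.12396944]
[1262.60055534  327.01274734 1079.65713455]
mouth far (low)  [ 589.5 -154.9   58. ]
mouth near [ 399.  -166.7   58. ]
rear far [ 557.9 -442.4   58. ]
far foot [ 577.7 -168.3    0. ]
near foot [ 391.3 -170.4    0. ]
```

View pics/m0.png

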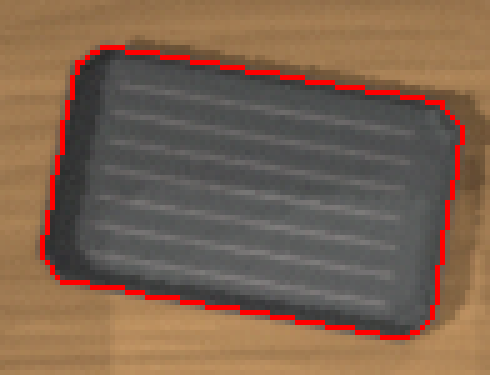

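Call:
arm_command(increments=[[[0,0,-4],0],[[0,0,-4],0],[[0,0,-4],-6],[[0,0,0],-8],[[0,0,0],-8],[[0,0,0],-8],[[0,0,0],-8],[[0,0,0],-8],[[0,0,0],-8],[[0,0,0],-8],[[0,0,0],-2]])

```text
t: 1.25
ee_pos: [267.9, -561.9, 343.5]
orientation: [-3.133, -0.059, 0.005]
ft_force: [0.7, 0.9, 0.3]
width: 87.7
```

Call:
arm_command(increments=[[[2,-2,0],2],[[2,-4,0],0],[[2,-4,0],0],[[2,-4,0],0],[[2,-4,0],0],[[2,-4,0],0],[[2,-4,0],0],[[2,-4,0],0],[[2,-4,0],0],[[2,-4,0],0],[[1,-4,0],0],[[0,-4,0],0],[[0,-4,0],0],[[0,-4,0],0],[[0,-3,0],0],[[0,0,0],0]])

```text
t: 2.85
ee_pos: [481.5, 31.3, 343.7]
orientation: [-3.13, 0.003, 0.011]
ft_force: [-0.3, -0.6, -0.6]
width: 88.0
```

```bash
cat >> h.py <<'E'
def wcam(o=None):
    o=o or get_obs(); R=cv2.Rodrigues(np.array(o['orientation']))[0]; p=camera_params('wrist'); T=np.array(p['T_tool_cam'])
    Rc=R@T[:3,:3]; c=R@T[:3,3]+np.array(o['ee_pos']); return p,Rc,c
def wunproj(uv,z,W):
    p,Rc,c=W; uv=np.atleast_2d(np.array(uv,float))
    s=cv2.undistortPoints(uv.reshape(-1,1,2),p['K'],np.array([p['k1'],0,0,0.])).reshape(-1,2)
    d=np.c_[s,np.ones(len(s))]@Rc.T; return c+d*((np.asarray(z)-c[2])/d[:,2])[:,None]
E
python3 - <<'E'
from h import *
import pickle
o=get_obs(); print(o['ee_pos'],o['orientation'],o['qpos'])
pickle.dump(wcam(o),open('w1.pkl','wb')); im=get_image('wrist'); cv2.imwrite('pics/w1.png',im[:,:,::-1])
cv2.imwrite('pics/w1z.png',cv2.resize(im[:,:,::-1],None,fx=1.5625,fy=1.5625,interpolation=cv2.INTER_CUBIC))
E
```

```text
[481.54727865  31.31442768 343.71045034] [-3.13036869e+00  2.61858348e-03  1.05624886e-02] [0.03294015 0.08078701 1.79683188 0.01196234 1.27036032 0.03103655]
```

View pics/w1z.png

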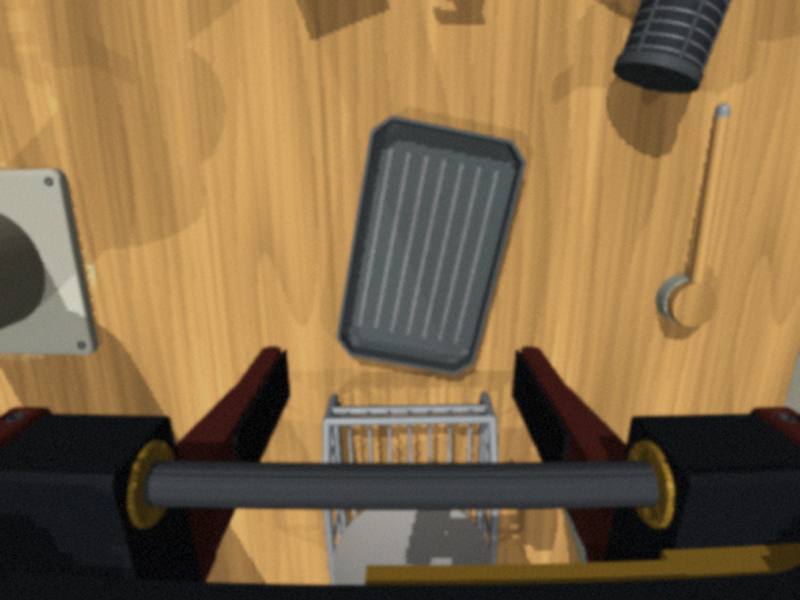

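The wrist view shows the tray (340–523, 118–373) and the rack mouth with its two legs at columns ~330 and ~490, row ~400–420. Zooming in on both.

```bash
python3 - <<'E'
import cv2
im=cv2.imread('pics/w1.png')
cv2.imwrite('pics/w1m.png',cv2.resize(im[245:300,200:330],None,fx=6,fy=6,interpolation=cv2.INTER_CUBIC))
cv2.imwrite('pics/w1t.png',cv2.resize(im[65:245,205:345],None,fx=3.3,fy=3.3,interpolation=cv2.INTER_CUBIC))
E
```

```text
(no output)
```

View pics/w1m.png

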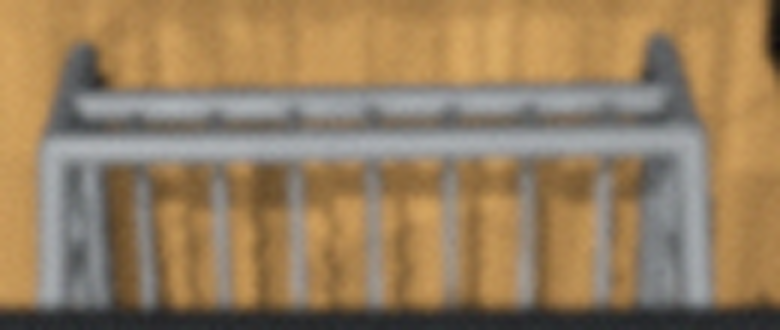

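View pics/w1t.png

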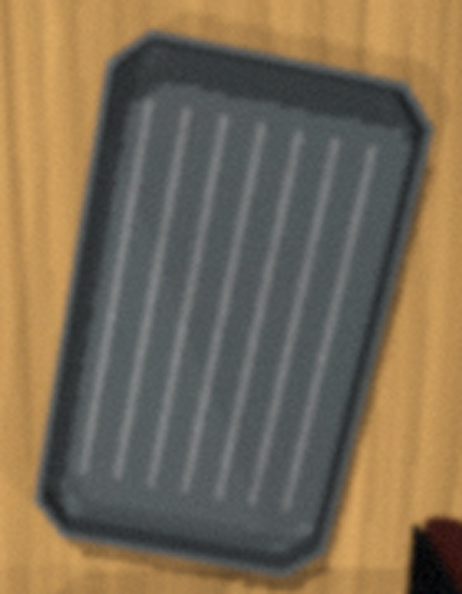

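```bash
python3 - <<'E'
from h import *
import pickle
W=pickle.load(open('w1.pkl','rb')); im=cv2.imread('pics/w1.png')[:,:,::-1].copy()
def c(p): return [(p[0]+.5)/6+200-.5,(p[1]+.5)/6+245-.5]
for a,b,z in [((52,148),(697,138),58),((82,48),(660,42),0),((90,105),(665,97),35)]:
    A=wunproj([c(a)],z,W)[0];B=wunproj([c(b)],z,W)[0]; print(z,A.round(1),B.round(1),'mid',((A+B)/2).round(1),'w',np.linalg.norm(A-B).round(1),'ang deg',np.degrees(np.arctan2((B-A)[1],(B-A)[0])).round(2))
hsv=cv2.cvtColor(im,cv2.COLOR_RGB2HSV); m=((hsv[...,1]<75)&(hsv[...,2]<125)).astype(np.uint8)
k=np.zeros_like(m);k[65:243,205:345]=1;m=cv2.morphologyEx(m*k,cv2.MORPH_OPEN,np.ones((3,3)))
cc=max(cv2.findContours(m,0,1)[0],key=cv2.contourArea).reshape(-1,2)
r=cv2.minAreaRect(wunproj(cc,25,W)[:,:2].astype(np.float32)); print(r,cv2.boxPoints(r).round(1).tolist())
E
```

```text
58 [ 394.3 -166.    58. ] [ 580.8 -162.7   58. ] mid [ 487.6 -164.4   58. ] w 186.5 ang deg 1.01
0 [ 394.7 -165.1    0. ] [ 579.8 -163.     0. ] mid [ 487.2 -164.     0. ] w 185.1 ang deg 0.65
35 [ 402.2 -165.3   35. ] [ 575.4 -162.6   35. ] mid [ 488.8 -163.9   35. ] w 173.3 ang deg 0.89
((505.148681640625, 14.586151123046875), (261.2144775390625, 158.99398803710938), 78.81234741210938) [[401.79998779296875, -98.0999984741211], [557.7999877929688, -129.0], [608.5, 127.30000305175781], [452.5, 158.10000610351562]]
```

Call:
arm_command(increments=[[[0,0,2],8.5],[[0,0,3],8.5],[[0,0,3],8.5],[[0,0,3],8.5],[[0,0,3],8.5],[[0,0,0],8.5],[[0,0,0],8.5],[[0,0,0],8.5],[[0,0,0],8.5],[[0,0,0],8.5],[[0,0,0],4],[[1,-4,0],0],[[0,-4,0],0],[[0,-4,0],0],[[0,-4,0],0],[[0,0,0],0]])

```text
t: 4.5
ee_pos: [643.9, -4.0, 194.0]
orientation: [2.194, -2.241, -0.017]
ft_force: [-0.0, -0.8, -0.5]
width: 87.3
```

```bash
cat >> h.py <<'E'
def st():
    o=get_obs(); R=cv2.Rodrigues(np.array(o['orientation']))[0]
    print('t',round(o['t'],2),'pos',o['ee_pos'].round(1),'theta',np.degrees(np.arctan2(R[1,0],R[0,0])).round(2),'z',R[:,2].round(3),'F',o['ft_force'].round(1),'w',round(o['width'],1)); return o
E
python3 -c "from h import *; print(st()['qpos'])"
```

```text
t 4.5 pos [643.9  -4.  194. ] theta -91.22 z [-0.011  0.004 -1.   ] F [-0.  -0.8 -0.5] w 87.3
[-0.02674095  0.48691967  1.59930237  0.00468505  1.06651731  1.56305927]
```

Call:
arm_command(increments=[[[-2.4,0,3],-2.1],[[0,0,3],0],[[0,0,3],0],[[0,0,3],0],[[0,0,3],0],[[0,0,2],0],[[0,0,0.8],0],[[0,0,0],0]])

```text
t: 5.3
ee_pos: [638.7, 9.6, 9.4]
orientation: [2.225, -2.206, -0.019]
ft_force: [0.5, 0.8, 0.4]
width: 87.8
```

```bash
python3 -c "
from h import *; st(); cv2.imwrite('pics/t2.png',cv2.resize(get_image('top')[150:270,190:350,::-1],None,fx=4.5,fy=4.5,interpolation=cv2.INTER_CUBIC))"
```

```text
t 5.3 pos [638.7   9.6   9.4] theta -89.51 z [-0.014  0.002 -1.   ] F [0.5 0.8 0.4] w 87.8
```

View pics/t2.png

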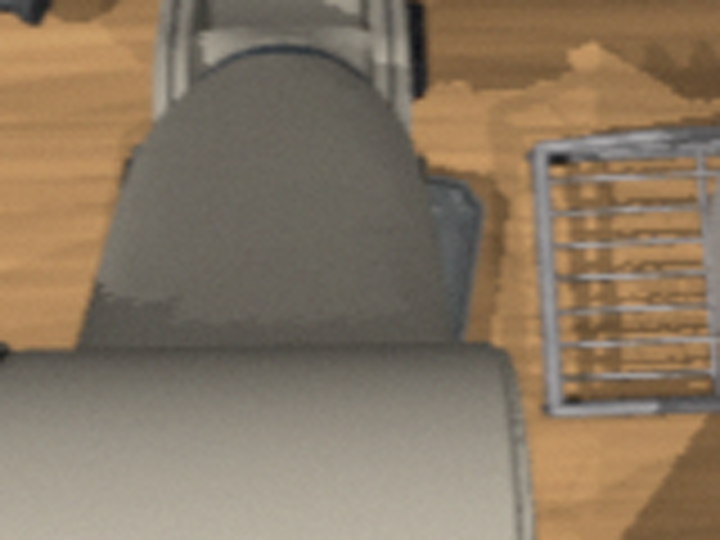

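Call:
arm_command(increments=[[[-1,0.5,0],0.4],[[-0.5,0.5,0],0],[[0,0.5,0],0],[[0,0.5,0],0],[[0,0.5,0],0],[[0,0.4,0],0],[[0,0.4,0],0],[[0,0.4,0],0],[[0,0.4,0],0],[[0,0.4,0],0],[[0,0.4,0],0]])

```text
t: 6.45
ee_pos: [591.0, 26.0, 16.3]
orientation: [-2.221, 2.22, 0.005]
ft_force: [2.5, 0.1, -1.7]
width: 87.8
```

```bash
python3 -c "
from h import *; st(); cv2.imwrite('pics/w3.png',get_image('wrist')[:,:,::-1])"
```

```text
t 6.45 pos [591.   26.   16.3] theta -89.98 z [-0.002  0.003 -1.   ] F [ 2.5  0.1 -1.7] w 87.8
```

View pics/w3.png

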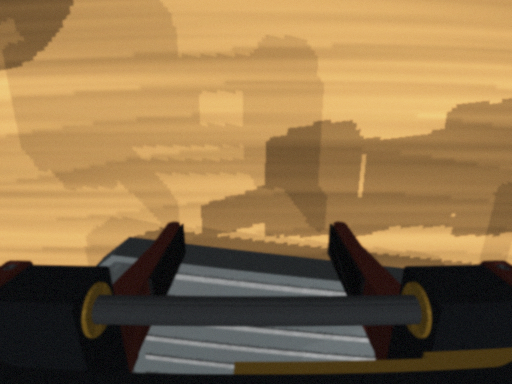

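Call:
arm_command(increments=[[[0,0.2,0.3],-0.6],[[0,0.3,0.3],-0.4],[[0,0.3,0.15],0],[[0,0.3,0.1],0],[[0,0.3,0.05],0]])

```text
t: 7.0
ee_pos: [579.1, 25.8, 8.2]
orientation: [-2.237, 2.197, -0.002]
ft_force: [3.7, 0.9, 1.7]
width: 88.0
```

```bash
python3 -c "
from h import *; st(); cv2.imwrite('pics/w4.png',get_image('wrist')[:,:,::-1])"
```

```text
t 7.0 pos [579.1  25.8   8.2] theta -88.95 z [ 0.005  0.003 -1.   ] F [3.7 0.9 1.7] w 88.0
```

View pics/w4.png

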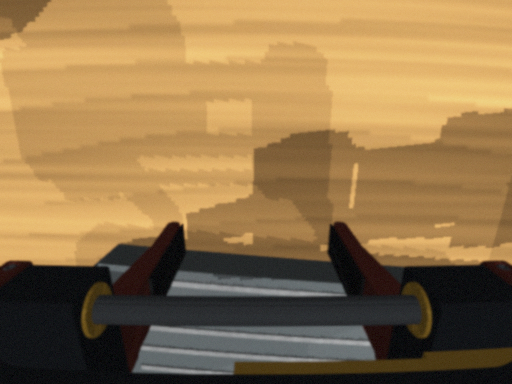

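Call:
arm_command(increments=[[[0,-1.5,0],0],[[-1.5,0,0],0],[[-1.5,0,0],0],[[-0.5,0,0],0],[[0,0.5,0],0],[[0,0.5,0],0],[[0,0.4,0],0],[[0,0.3,0],0],[[0,0,0],0]])

```text
t: 7.95
ee_pos: [566.0, 63.6, 5.8]
orientation: [2.241, -2.194, -0.012]
ft_force: [0.5, 0.7, -0.5]
width: 88.0
```

```bash
python3 -c "
from h import *; st(); cv2.imwrite('pics/w5.png',get_image('wrist')[:,:,::-1])"
```

```text
t 7.95 pos [566.   63.6   5.8] theta -88.79 z [-0.009  0.002 -1.   ] F [ 0.5  0.7 -0.5] w 88.0
```

View pics/w5.png

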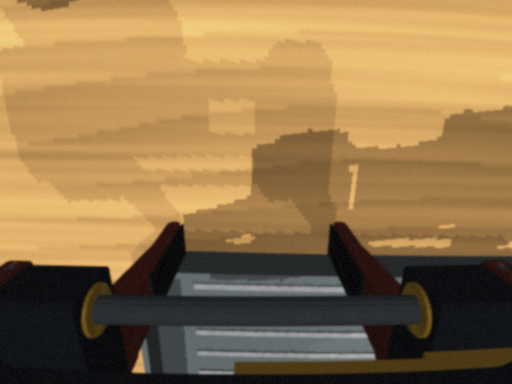

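Call:
arm_command(increments=[[[0,-2,0],0],[[0,-2,-2],0],[[0,0,-4],0],[[0,0,-4],0],[[0,0,-4],0],[[0,0,-4],0],[[0,0,-4],-8.5],[[0,0,-4],-8.5],[[0,0,-4],-8.5],[[0,0,0],-8.5],[[0,0,0],-8.5],[[0,0,0],-8.5],[[0,0,0],-8.5],[[0,0,0],-8.5],[[0,0,0],-8.5],[[0,0,0],-8.5],[[-4,0,0],-3],[[-4,0,0],0],[[-2.4,0,0],0],[[0,0,0],0]])

```text
t: 10.0
ee_pos: [496.4, 56.2, 316.8]
orientation: [3.136, 0.017, -0.051]
ft_force: [-0.2, 0.7, -0.7]
width: 87.8
```

```bash
cat >> h.py <<'E'
def look(tag):
    o=st(); W=wcam(o); im=get_image('wrist'); cv2.imwrite(f'pics/{tag}.png',im[:,:,::-1])
    hsv=cv2.cvtColor(im,cv2.COLOR_RGB2HSV); m=((hsv[...,1]<75)&(hsv[...,2]<125)).astype(np.uint8)
    m[245:]=0; m=cv2.morphologyEx(m,cv2.MORPH_OPEN,np.ones((3,3)))
    for c in cv2.findContours(m,0,1)[0]:
        if cv2.contourArea(c)<4000: continue
        r=cv2.minAreaRect(wunproj(c.reshape(-1,2),25,W)[:,:2].astype(np.float32)); print('rect',np.round(r[0],1),np.round(r[1],1),round(r[2],2)); print(cv2.boxPoints(r).round(1).tolist())
    return im,W
E
python3 -c "
from h import *; look('w6')"
```

```text
t 10.0 pos [496.4  56.2 316.8] theta 0.63 z [-0.032 -0.005 -0.999] F [-0.2  0.7 -0.7] w 87.8
rect [472.2  15. ] [239.1 159.4] 89.73
[[392.0, -104.19999694824219], [551.4000244140625, -104.9000015258789], [552.5, 134.1999969482422], [393.1000061035156, 134.89999389648438]]
rect [742.  235.5] [111.7  87.6] 73.79
[[684.4000244140625, 194.10000610351562], [768.5, 169.60000610351562], [799.5999755859375, 276.8999938964844], [715.5999755859375, 301.29998779296875]]
```

View pics/w6.png

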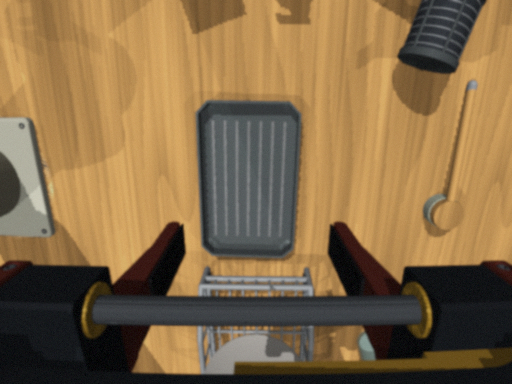

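Call:
arm_command(increments=[[[-1,2,4],0],[[-0.6,2,4],0],[[0,0,4],0],[[0,0,4],0],[[0,0,4],0],[[0,0,4],0],[[0,0,2],0],[[0,0,0],0]])

```text
t: 10.85
ee_pos: [489.3, 11.2, 50.3]
orientation: [3.136, 0.014, -0.026]
ft_force: [0.1, 0.6, 0.4]
width: 88.1
```

```bash
python3 -c "
from h import *; st()"
```

```text
t 10.85 pos [489.3  11.2  50.3] theta 0.52 z [-0.016 -0.005 -1.   ] F [0.1 0.6 0.4] w 88.1
```

Call:
arm_command(increments=[[[-1.2,-0.2,0],0],[[0,0,0],0],[[0,0,1.5],0],[[0,0,1.5],0],[[0,0,0.6],0],[[0,0,0],0]])

```text
t: 11.45
ee_pos: [482.3, 12.9, 19.3]
orientation: [3.136, 0.014, -0.008]
ft_force: [0.5, 0.2, -0.0]
width: 87.6
```

```bash
python3 -c "
from h import *; st(); cv2.imwrite('pics/w7.png',get_image('wrist')[:,:,::-1])"
```

```text
t 11.45 pos [482.3  12.9  19.3] theta 0.52 z [-0.005 -0.006 -1.   ] F [ 0.5  0.2 -0. ] w 87.6
```

View pics/w7.png

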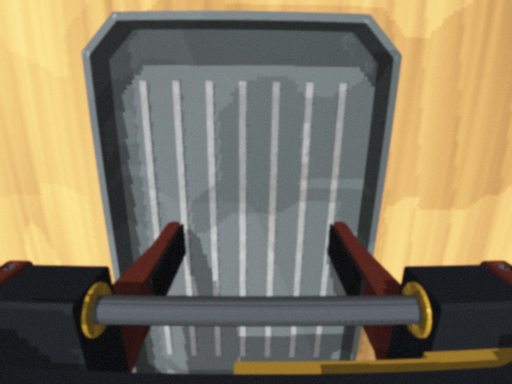

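The fingers are inside the tray and clear of both walls (right wall at column ~375). Now I'll lower a little and shift the tray about 13 mm towards +x.

Call:
arm_command(increments=[[[0,0,0.6],0],[[0.4,0,0.1],0],[[0.4,0,0.05],0],[[0.4,0,0.05],0],[[0.3,0,0.05],0],[[0.3,0,0.05],0],[[0.2,0,0],0],[[0,0,0],0]])

```text
t: 12.3
ee_pos: [502.9, 13.1, 11.9]
orientation: [3.136, 0.014, -0.01]
ft_force: [-2.9, -0.0, 2.1]
width: 88.0
```

```bash
python3 -c "
from h import *; st(); cv2.imwrite('pics/w8.png',get_image('wrist')[:,:,::-1])"
```

```text
t 12.3 pos [502.9  13.1  11.9] theta 0.5 z [-0.007 -0.005 -1.   ] F [-2.9 -0.   2.1] w 88.0
```

View pics/w8.png

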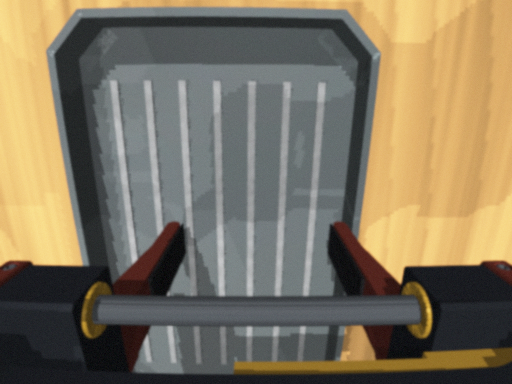

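Call:
arm_command(increments=[[[-0.8,0,0],0],[[0,0,-2],0],[[0,0,-4],0],[[0,0,-4],0],[[0,0,-4],0],[[-0.5,-2,-4],0],[[-0.5,-2,-4],0],[[0,-2,-4],0],[[0,0,-4],0],[[0,0,0],0],[[0,0,0],0]])

```text
t: 13.45
ee_pos: [485.2, 76.9, 323.8]
orientation: [3.138, 0.014, 0.012]
ft_force: [-0.7, -0.3, -1.4]
width: 87.8
```

```bash
python3 - <<'E'
from h import *
look('w9')
im=cv2.imread('pics/w9.png'); cv2.imwrite('pics/w9z.png',cv2.resize(im[80:290,180:340],None,fx=2.8,fy=2.8,interpolation=cv2.INTER_CUBIC))
E
```

```text
t 13.45 pos [485.2  76.9 323.8] theta 0.49 z [ 0.008 -0.003 -1.   ] F [-0.7 -0.3 -1.4] w 87.8
rect [479.1  25.1] [219.9 158.7] 89.54
[[398.79998779296875, -84.19999694824219], [557.5, -85.5], [559.2999877929688, 134.5], [400.6000061035156, 135.8000030517578]]
rect [746.3 244.9] [130.3  89.2] 73.5
[[685.0, 195.10000610351562], [770.5, 169.8000030517578], [807.5, 294.70001220703125], [722.0999755859375, 320.0]]
```

View pics/w9z.png

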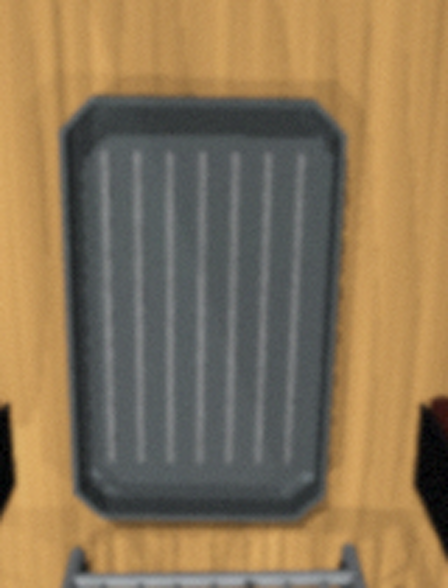

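Call:
arm_command(gripper=0.6, increments=[[[-0.5,-4,4],0.5],[[0,-4,4],0.5],[[0,-3,4],0],[[0,0,4],0],[[0,0,4],0],[[0,0,4],0],[[0,0,3],0],[[0,0,0],0],[[0,0,0],0]])

```text
t: 14.4
ee_pos: [477.1, 176.3, 42.7]
orientation: [3.133, -0.023, -0.003]
ft_force: [-0.6, 1.1, -0.1]
width: 52.7
```

```bash
python3 -c "
from h import *; st()"
```

```text
t 14.4 pos [477.1 176.3  42.7] theta -0.83 z [-0.002 -0.008 -1.   ] F [-0.6  1.1 -0.1] w 52.7
```

Call:
arm_command(increments=[[[0.3,0,1.5],0],[[0,0,1],0],[[0,0,0.5],0],[[0,0,0],0],[[0,0.6,0],0],[[0,0.6,0],0],[[0,0.4,0],0],[[0,0,0],0]])

```text
t: 15.2
ee_pos: [483.2, 159.0, 18.0]
orientation: [3.136, -0.024, 0.01]
ft_force: [-0.3, 0.6, -0.8]
width: 52.7
```

```bash
python3 -c "
from h import *; st(); cv2.imwrite('pics/w10.png',get_image('wrist')[:,:,::-1])"
```

```text
t 15.2 pos [483.2 159.   18. ] theta -0.89 z [ 0.006 -0.006 -1.   ] F [-0.3  0.6 -0.8] w 52.7
```

View pics/w10.png

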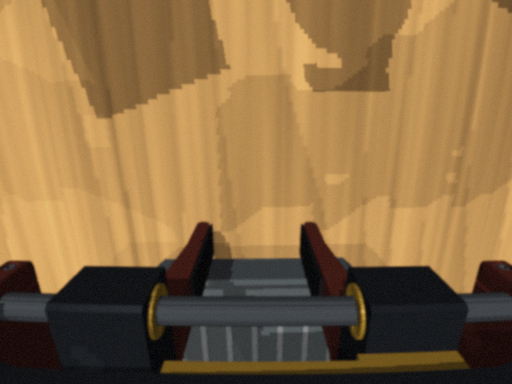

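Call:
arm_command(increments=[[[-0.2,0,0.6],0],[[0,0.4,0.1],0],[[0,0.4,0],0.3],[[0,0.3,0],0],[[0,0.3,0],0]])

```text
t: 15.75
ee_pos: [480.9, 144.7, 10.3]
orientation: [3.136, -0.032, 0.011]
ft_force: [1.3, 2.1, 0.1]
width: 52.5
```

```bash
python3 -c "
from h import *; st()"
```

```text
t 15.75 pos [480.9 144.7  10.3] theta -1.18 z [ 0.007 -0.005 -1.   ] F [1.3 2.1 0.1] w 52.5
```

Call:
arm_command(increments=[[[0,0.5,0.03],-0.5],[[0,0.5,0.03],-0.5],[[0,0.5,0.03],-0.5],[[0,0.5,0.03],-0.5],[[0,0.5,0.03],-0.5],[[0,0,0],0]])

```text
t: 16.35
ee_pos: [481.7, 118.1, 9.7]
orientation: [3.138, 0.04, 0.013]
ft_force: [0.4, 1.5, 0.5]
width: 52.7
```

```bash
python3 - <<'E'
from h import *
st(); im=get_image('top'); cv2.imwrite('pics/t11.png',cv2.resize(im[150:270,190:410,::-1],None,fx=3.6,fy=3.6,interpolation=cv2.INTER_CUBIC))
E
```

```text
t 16.35 pos [481.7 118.1   9.7] theta 1.45 z [ 0.009 -0.004 -1.   ] F [0.4 1.5 0.5] w 52.7
```

View pics/t11.png

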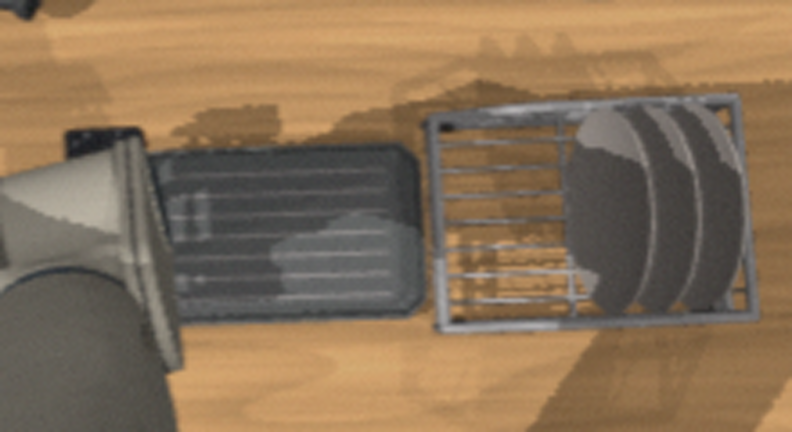

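```bash
python3 - <<'E'
from h import *
f=3.6
c=lambda p:[(p[0]+.5)/f+190-.5,(p[1]+.5)/f+150-.5]
for n,p,z in [('lead far corner side',(400,143),25),('side far',(200,150),25),('lead near side',(395,318),25),('near side',(200,321),25),('lead mid',(420,230),25),('mouth far',(432,118),58),('mouth near',(440,327),58)]:
    print(n,unproj('top',[c(p)],z)[0].round(1))
E
```

```text
lead far corner side [ 561.6 -138.5   25. ]
side far [559.7  43.2  25. ]
lead near side [ 404.3 -128.2   25. ]
near side [405.5  46.2  25. ]
lead mid [ 482.3 -153.6   25. ]
mouth far [ 579.2 -164.    58. ]
mouth near [ 396.2 -163.6   58. ]
```

Call:
arm_command(increments=[[[0.03,0.5,0.03],-0.3],[[0.03,0.6,0.03],-0.2],[[0,0.6,0.03],0],[[0,0.6,0.03],0],[[0,0.6,0.03],0],[[0,0.6,0.03],0],[[0,0.6,0.03],0],[[0,0,0],0]])

```text
t: 17.2
ee_pos: [484.3, 73.9, 7.8]
orientation: [3.137, 0.055, 0.015]
ft_force: [0.1, 1.2, 0.9]
width: 52.9
```

```bash
python3 - <<'E'
from h import *
st(); im=get_image('top'); cv2.imwrite('pics/t12.png',cv2.resize(im[150:270,190:410,::-1],None,fx=3.6,fy=3.6,interpolation=cv2.INTER_CUBIC))
E
```

```text
t 17.2 pos [484.3  73.9   7.8] theta 2.01 z [ 0.009 -0.004 -1.   ] F [0.1 1.2 0.9] w 52.9
```

View pics/t12.png

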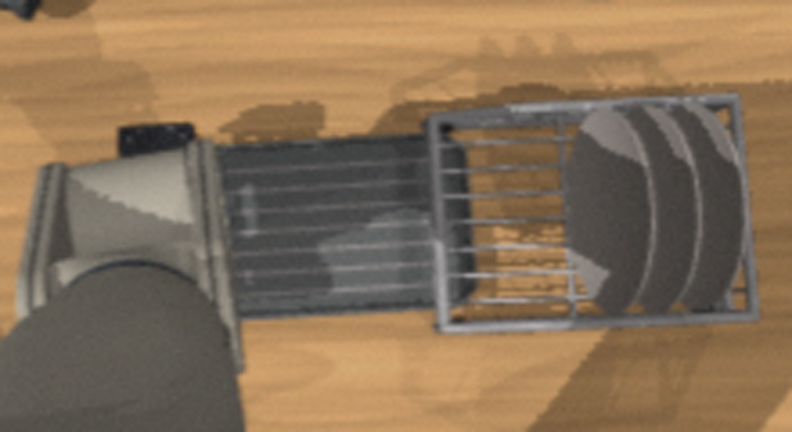

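Call:
arm_command(increments=[[[0,0.5,0],0.3],[[0,0.6,0],0.3],[[0,0.6,0],0.3],[[0,0.6,0],0.1],[[0,0.6,0],0],[[0,0.6,0],0],[[0,0.6,0],0],[[0,0.6,0],0],[[0,0.6,0],0],[[0,0,0],0]])

```text
t: 18.25
ee_pos: [484.8, 16.2, 7.6]
orientation: [3.138, 0.026, 0.013]
ft_force: [-0.3, 0.9, 1.8]
width: 52.9
```

```bash
python3 - <<'E'
from h import *
st(); im=get_image('top'); cv2.imwrite('pics/t13.png',cv2.resize(im[150:270,190:410,::-1],None,fx=3.6,fy=3.6,interpolation=cv2.INTER_CUBIC))
E
```

```text
t 18.25 pos [484.8  16.2   7.6] theta 0.95 z [ 0.008 -0.004 -1.   ] F [-0.3  0.9  1.8] w 52.9
```

View pics/t13.png

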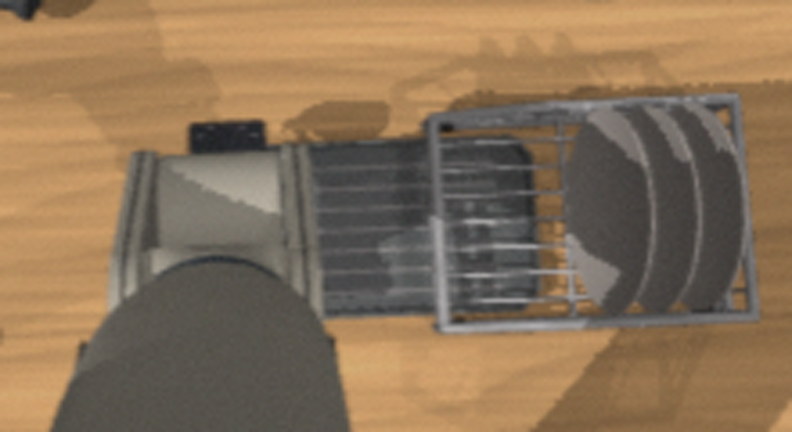

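Call:
arm_command(increments=[[[0,0.6,-0.1],0],[[0,0.6,-0.1],0],[[0,0.6,-0.1],0],[[0,0.6,-0.1],0],[[0,0.6,0],0],[[0,0.6,0],0],[[0,0.6,0],0],[[0,0.6,0],0],[[0,0.6,0],0],[[0,0.6,0],0],[[0,0.6,0],0],[[0,0.6,0],0],[[0,0.6,0],0],[[0,0.6,0],0],[[0,0,0],0]])

```text
t: 19.8
ee_pos: [484.8, -75.3, 11.6]
orientation: [3.137, 0.026, 0.008]
ft_force: [-0.8, -0.2, 0.1]
width: 52.5
```

```bash
python3 - <<'E'
from h import *
st(); im=get_image('top'); cv2.imwrite('pics/t14.png',cv2.resize(im[150:270,190:410,::-1],None,fx=3.6,fy=3.6,interpolation=cv2.INTER_CUBIC))
E
```

```text
t 19.8 pos [484.8 -75.3  11.6] theta 0.97 z [ 0.005 -0.004 -1.   ] F [-0.8 -0.2  0.1] w 52.5
```

View pics/t14.png

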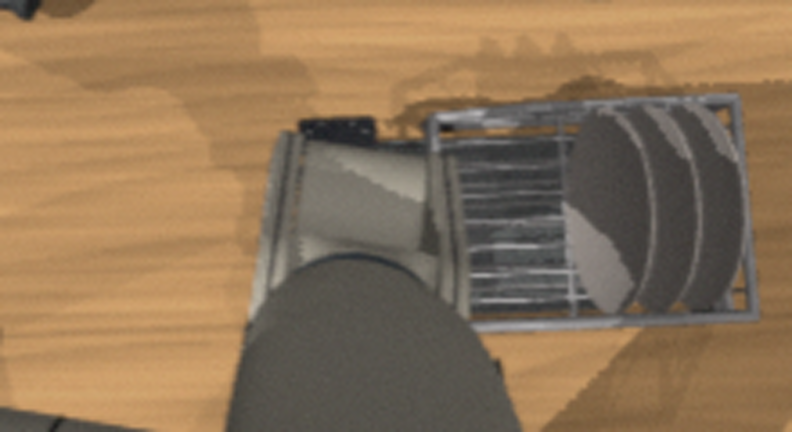

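Call:
arm_command(increments=[[[0.05,0.5,0],0],[[0.05,0.5,0],0],[[0.05,0.5,0],0],[[0.05,0.5,0],0],[[0,0.5,0],0],[[0,0.5,0],0],[[0,0.5,0],0],[[0,0.5,0],0],[[0,0.4,0],0],[[0,0,0],0]])

```text
t: 20.85
ee_pos: [487.5, -122.5, 11.7]
orientation: [3.138, 0.027, 0.007]
ft_force: [0.3, 1.0, -1.4]
width: 52.7
```

```bash
python3 - <<'E'
from h import *
st(); im=get_image('scene'); cv2.imwrite('pics/s15.png',cv2.resize(im[90:230,130:310,::-1],None,fx=4.2,fy=4.2,interpolation=cv2.INTER_CUBIC))
E
```

```text
t 20.85 pos [ 487.5 -122.5   11.7] theta 0.99 z [ 0.005 -0.004 -1.   ] F [ 0.3  1.  -1.4] w 52.7
```

View pics/s15.png

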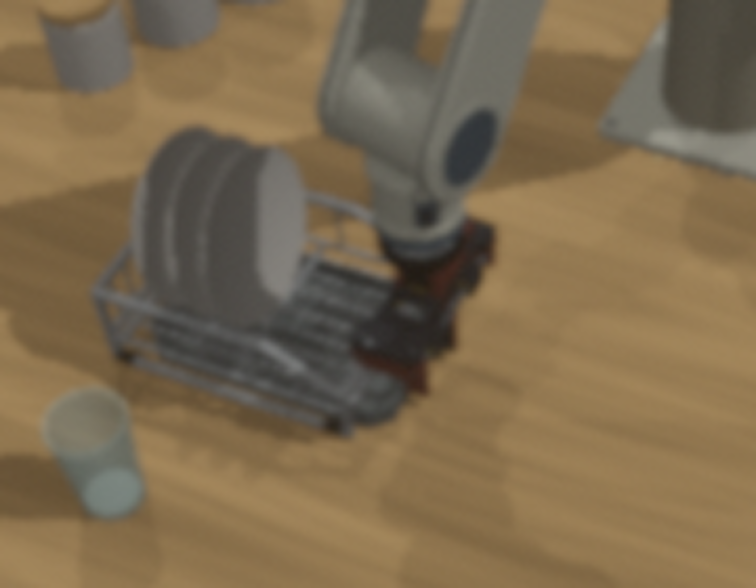

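Call:
arm_command(increments=[[[0,0.3,0],0],[[0,0.3,0],0],[[0,0.3,0],0],[[0,0.2,0],0],[[0,0.2,0],0]])

```text
t: 21.4
ee_pos: [487.5, -135.6, 11.7]
orientation: [3.138, 0.028, 0.007]
ft_force: [0.2, 3.4, -1.9]
width: 52.6
```

Call:
arm_command(increments=[[[0,0.15,0],0],[[0,0.1,0],0]])

```text
t: 21.6
ee_pos: [487.6, -138.5, 11.7]
orientation: [3.138, 0.028, 0.007]
ft_force: [-1.0, 2.0, -0.4]
width: 52.8
```

Call:
arm_command(increments=[[[0,0.1,0],0],[[0,0.1,0],0]])

```text
t: 21.8
ee_pos: [487.2, -139.1, 11.7]
orientation: [3.14, 0.027, 0.005]
ft_force: [1.8, 14.7, 1.7]
width: 52.7
```

Force jumped to 14.7 N at y = −139.1, against a predicted home position of −140.5, so the tray is on the stop. Backing off.

Call:
arm_command(increments=[[[0,-0.5,0],0],[[0,-2,0],0],[[0,-3,0],0],[[0,-4,-3],0],[[0,-4,-4],0],[[0,-4,-4],0],[[0,-2,-4],0],[[0,0,-4],0],[[0,0,-4],0],[[0,0,0],0],[[0,0,0],0]])

```text
t: 22.9
ee_pos: [485.4, 53.9, 242.1]
orientation: [3.137, 0.029, 0.017]
ft_force: [-0.4, 0.2, -0.4]
width: 52.6
```

```bash
python3 - <<'E'
from h import *
import pickle
o=st(); pickle.dump(wcam(o),open('w16.pkl','wb')); im=get_image('wrist'); cv2.imwrite('pics/w16.png',im[:,:,::-1])
im=get_image('top'); cv2.imwrite('pics/t16o.png',im[:,:,::-1]); cv2.imwrite('pics/t16.png',cv2.resize(im[160:255,290:410,::-1],None,fx=6,fy=6,interpolation=cv2.INTER_CUBIC))
E
```

```text
t 22.9 pos [485.4  53.9 242.1] theta 1.05 z [ 0.011 -0.004 -1.   ] F [-0.4  0.2 -0.4] w 52.6
```

View pics/t16.png

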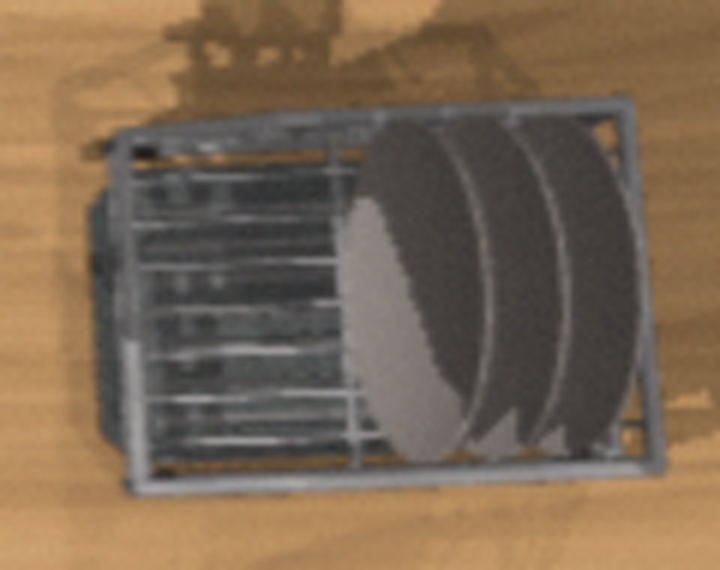

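View pics/w16.png

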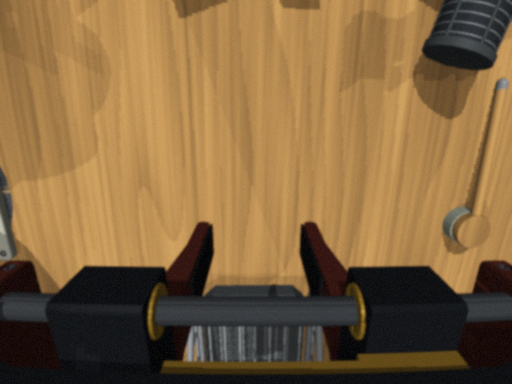

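The tray's outer end stands slightly proud of the mouth at crop column ~95–105, and the mouth bar sits at ~120–140. Next I'll measure these.

```bash
python3 - <<'E'
from h import *
f=6
c=lambda p:[(p[0]+.5)/f+290-.5,(p[1]+.5)/f+160-.5]
U=lambda p,z:unproj('top',[c(p)],z)[0]
A=U((122,138),58);B=U((140,484),58); print('mouth',A.round(1),B.round(1))
a=U((90,215),25);b=U((101,430),25); print('tail end',a.round(1),b.round(1))
s1=U((135,168),25);s2=U((160,460),25);print('sides',s1.round(1),s2.round(1))
u=(A-B)[:2];u/=np.linalg.norm(u); n=np.array([u[1],-u[0]]); print('heading',n)
m=((A+B)/2)[:2]; print('tail in rack x:', -117+((a+b)[:2]/2-m)@n, 'lat mid',((s1+s2)[:2]/2-m)@u, 'tail ang',np.degrees(np.arctan2(*(a-b)[1::-1])),np.degrees(np.arctan2(*(A-B)[1::-1])))
i0=cv2.imread('pics/top0.png');i1=cv2.imread('pics/t16o.png')
g=lambda i:cv2.cvtColor(i,cv2.COLOR_BGR2GRAY).astype(np.float32)
for n_,(x0,y0,x1,y1) in dict(rackrear=(375,172,405,245),rackmouth=(302,172,345,248),tumbler=(345,118,380,152),brush=(205,112,280,132),mesh=(162,122,208,158),tub=(82,126,158,200),soap=(118,192,155,225),caddy=(110,228,162,270)).items():
    print(n_,np.round(cv2.phaseCorrelate(g(i0)[y0:y1,x0:x1].copy(),g(i1)[y0:y1,x0:x1].copy(),cv2.createHanningWindow((x1-x0,y1-y0),cv2.CV_32F)),2) if 0 else cv2.phaseCorrelate(g(i0)[y0:y1,x0:x1].copy(),g(i1)[y0:y1,x0:x1].copy(),cv2.createHanningWindow((x1-x0,y1-y0),cv2.CV_32F)))
E
```

```text
mouth [ 578.7 -164.9   58. ] [ 396.8 -167.    58. ]
tail end [ 541.4 -150.3   25. ] [ 425.3 -151.7   25. ]
sides [ 566.5 -175.7   25. ] [ 408.6 -182.7   25. ]
heading [ 0.01143413 -0.99993463]
tail in rack x: -131.98579454100496 lat mid -0.381345945258827 tail ang 0.7197749574578454 0.655141473052262
rackrear ((1.0824978918857404, -1.0181105430231625), 0.2130114080641005)
rackmouth ((-0.08017598035046092, -0.13757298917522576), 0.5600905545552571)
tumbler ((-0.04175003966045665, 0.06634607506177304), 0.9912888010342916)
brush ((0.4837875966157128, 0.032723921225992214), 1.0179410022099813)
mesh ((0.053961768535121024, -0.08495903151946749), 0.8130742993067812)
tub ((-0.022158385507239586, 0.537319933567737), 0.983176783879598)
soap ((0.06785016925546472, -0.04469624321256305), 1.0060786525408427)
caddy ((-0.07410660072575226, 0.2854418042435505), 0.9515821967105316)
```

The tray sits at x ≈ −1 mm in the rack frame, about 0 mm off the middle and 0.1° out of line. The rack mouth shift is under 1 mm and the bystanders haven't moved. Handing in.

```bash
python3 -c "
from h import *; print(close_job()); st()"
```

```text
the job is handed in; nothing more can be done
None
the job is handed in; nothing more can be done
```

The tray is in under the low bar and home against the stop, and I handed the job in at about 23 s of the 72 s allowed. No verdict was reported.

**How it went:** I straightened the tray with a two-finger push on its long side. That overshot by about 12 mm, so I pushed it back from inside against its wall. I then pushed its outer end with two fingertips until the force rose to 14.7 N at the stop. That is below the rack's 18 N slip limit, and the contact came within 1.5 mm of where I expected it. After that I backed the arm well clear.

**Last checks, from the top camera:**

| Check | Result | Allowed |
|---|---|---|
| Tray x in the rack frame | about −1 mm | −7 to +6 mm |
| Distance off the middle | about 0 mm | 14 mm |
| Angle to the rack | about 0.1° | about 5° |
| Rack mouth shift | under 1 mm | 15 mm |
| Other objects' shift | up to about half a pixel, under 2 mm | 20 mm |

**One disagreement:** matching the rack's rear between pictures suggested a shift of about 1 pixel (roughly 3 mm). That match was weak because of changed shadows, and the clearer match at the mouth showed no movement.

I only checked by eye, from the pictures, that the tray lies flat. During all pushing the fingertips were about 6–20 mm above the worktop, below the tray's rim.

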